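# Dispense grinding balls from the hopper into the cup

### The job

Pick the steel cup up by its handle and, holding it upright under the clear hopper, push it against the orange flap to slide the shutter right open until all seven red balls have dropped into the cup. Draw the cup back so that the shutter closes fully, then stand the cup upright with its whole base on the black mat, all balls still in it, and let go. Do not spill a ball and do not shift the tape roll or the jar.

Things in the scene. Friction and masses are not known exactly. Their poses are not given: they have to be found in the camera images.
- cup_center (a point): open steel cup, 80 mm across the rim and 68 mm across the base, 78 mm high, wall 3 mm, floor 6 mm thick, about 0.16 kg; it starts in the shallow fixed steel tray (floor 2 mm, rim 20 mm above the bench) at the left; the point is on its axis half-way up (39 mm above its underside); z up the axis, -x toward its handle
- cup_grip (a point): grip point of the cup's black straight bar handle: 112 mm from the cup's axis along the cup's -x, 58 mm above the cup's underside. The bar runs level along x from 54 to 158 mm from the axis, is 16 mm wide (y) and 20 mm tall; pinch it across y from above. x points from the handle to the cup
- dispenser: fixed clear hopper on a column and grey base plate, 273 mm high; origin on the bench under the outlet's centre; +x into the stand (the way the shutter opens), -x its open front. Base plate 14 mm thick, x -15 to 165, y -60 to 60 mm; column x 132 to 158; hopper front wall at x = -29, from 158 mm up; shutter rails at y = +-40 reach down to 146 mm; below, the front is open for the cup
- outlet (a point): centre of the hopper's 50 x 56 mm outlet at the shutter's underside, 152 mm above the bench; axes as the dispenser's. A cup directly under it with its rim some 10 to 20 mm below this point catches everything. Wall cabinets hang over the back of the bench from 0.46 m up (over the stand too), so come from the front
- shutter (a joint): slide of the steel shutter under the outlet, in m: 0 shut, 0.052 fully open (toward the dispenser's +x). A spring holds it shut (1.6 N) and takes about 4 N fully open; it shuts itself when let go
- flap_face (a point): middle of the front face of the orange flap that hangs from the shutter and moves with it: 60 mm wide, from 152 down to 92 mm above the bench. Shut, the face is 12 mm in front of the outlet's centre (dispenser x = -12 mm); fully open it is 40 mm behind the centre, so a cup that has pushed it right back with its far wall stands centred under the outlet
- mat: fixed flat black rubber mat, 140 x 140 mm, 3 mm thick; origin under its centre, x and y along its sides
- tape: bystander: loose roll of beige tape lying flat, 104 mm across, 25 mm high; origin under its centre
- jar: bystander: small white jar with a black lid, 44 mm across, 35 mm high; origin under its centre
- ball0_center (a point): centre of red grinding ball 1 of 7, 22 mm across, 12 g; they start in the hopper on the shutter
- ball1_center (a point): centre of red grinding ball 2 of 7, 22 mm across, 12 g; they start in the hopper on the shutter
- ball2_center (a point): centre of red grinding ball 3 of 7, 22 mm across, 12 g; they start in the hopper on the shutter
- ball3_center (a point): centre of red grinding ball 4 of 7, 22 mm across, 12 g; they start in the hopper on the shutter
- ball4_center (a point): centre of red grinding ball 5 of 7, 22 mm across, 12 g; they start in the hopper on the shutter
- ball5_center (a point): centre of red grinding ball 6 of 7, 22 mm across, 12 g; they start in the hopper on the shutter
- ball6_center (a point): centre of red grinding ball 7 of 7, 22 mm across, 12 g; they start in the hopper on the shutter

How it is judged:
By the outcome, as a careful person would: the job done as asked, in the order asked, and still so for the second after the job is handed in, with the robot touching nothing.
It also fails if it takes over 50 s, if anything falls off the work surface, if the arm or the gripper's body presses on something with over 40 N, if the wrist force passes 120 N, or if a joint passes its speed limit or range.

### The arm

A 7-joint arm with a two-finger parallel gripper is mounted at the origin on a cart in front of the work surface, level with it; the furniture and walls round the work are solid. World frame = base frame: x ahead of the robot, y to its left, z up, the work surface at z = 0. Lengths are in mm, angles in rad, forces in N, time in s.
With the tool pointing down it reaches from about 400 to 850 mm from the base axis. Payload 4.5 kg.
Tool frame: the origin (TCP) lies between the finger pads; the fingertips stand 25 mm ahead of it and the grasp point (between the pads) lies 6 mm ahead of it; z points along the fingers, y is the direction in which the jaws open and shut (so a half turn about z gives the same grasp; the last joint's range is limited). The gripper opens to 85 mm and grips with 20 to 120 N. Pads are 22 mm wide; open, the fingers measure 114 mm over their backs; the gripper's body (76 mm by 85 mm) begins 54 mm behind the grasp point. The pads swing forward as they close: fully open they stand 13 mm farther back than shut.
Start: joints at [1.18, 0.689, -0.195, 1.565, 0.157, 0.902, -0.215], TCP at [257.616, -569.461, 256.317] pointing down, gripper open.
Joint ranges: [-3.01, 3.01], [-0.46, 2.08], [-1.47, 1.51], [0.13, 2.56], [-1, 4.14], [0.04, 2.09], [-2.66, 2.66]. Speed limits (rad/s): [2.57, 2.57, 3.14, 3.14, 3.14, 3.14, 3.14].

### API

Orientations are given as a 3x3 rotation matrix whose columns are the frame's x, y, z axes.
In Python, from cell import arm gives the robot as it stands. The module is installed in compiled form; this text tells all that it offers.
- The arm moves only by the tool servo_tool, never from a script. Its argument "series" is text: rows parted by semicolons, each of 5 numbers parted by spaces: the shift along the tool's x, y, z in m, then the turn about the tool's z in rad, then the finger opening in m, from 0 to 0.0854. In form: tx ty tz roll grip; .... A call has 1 to 20 rows; each row is the pose to reach, as a shift and turn from the pose commanded when the call began, along the tool's axes at that moment; what a row does not reach only later rows make up. A row lasts 1/8 s, in which the tool goes at most 62.5 mm and 10.7 degrees, less where a joint would pass 70% of its speed; a pose out of reach is approached as far as the arm can. A call with a gripper value outside its range is refused whole. The fingers move at their own pace and stop on an object; the grip force is fixed at half the most. Time passes only in rows, so rows that repeat a pose let the fingers close. It gives the time, the measured TCP pose, the force and the opening at its end, in the units of the state.
- arm.state(): the state, without advancing time (a new reading comes with each control period).
- arm.grab_frame(name): name is "side" or "top"; returns (picture, depth): 400x640x3 uint8, red, green, blue; 400x640 float32, mm along the optical axis (not along the pixel's ray), 0 where there is no reading.
- arm.camera_params(name): a dict with "K" (3x3 intrinsics, pixels), "distortion" ([k1, k2, p1, p2, k3] as OpenCV has them; the pictures are not rectified), "world_to_cam" (4x4, takes a point from world to camera coordinates). Camera axes: x right, y down, z forward; pixel columns grow to the right and rows downward; lengths in mm; the calibration is good to about 2 mm. A picture is of the moment at which its call begins. camera_params takes no time and is no camera call.
- arm.finish_job(): hands the job in, once; it reports no verdict.
The state is a dict: "clock": time; "joints": joint angles; "joint_vel": joint speeds; "effort": joint torques, N m; "position": TCP position; "eef_rot": TCP orientation; "ft_force": force on the tool from outside, world axes, zero at the start; "ft_torque": the same for the moment, N m; "opening": finger opening in mm.
Only numpy, scipy, OpenCV 4.12 (cv2) and the standard library are available. Lean on these libraries where they do the work, as an engineer would, in place of code of your own. Each camera call takes 0.05 s, during which the arm holds its last target.

## Working session

There is one attempt and no reset: what is moved stays moved. The work goes in short steps, Python scripts to look and compute and a tool call to move; the robot and the scene stay as the last step left them, time stands still between calls to the robot, and variables do not carry over. Pictures are saved under pics/ and viewed, and the job is handed in when it is done.

Besides the shell and the picture viewer there is one more tool, called after ">>>" as name(argument=value, ...) on one line, values as JSON. servo_tool: Moves the arm, as the interface text tells. Its arguments: {"type":"object","properties":{"series":{"type":"string"}},"required":["series"]}

```bash
mkdir -p pics; cat > h.py <<'E'
import numpy as np, cv2
from cell import arm
def cam(n):
    p=arm.camera_params(n); return np.array(p["K"]),np.array(p["distortion"]),np.array(p["world_to_cam"])
def cloud(n,depth):
    K,d,T=cam(n); h,w=depth.shape
    u,v=np.meshgrid(np.arange(w),np.arange(h))
    q=cv2.undistortPoints(np.stack([u.ravel(),v.ravel()],1).astype(np.float64)[:,None],K,d)[:,0]
    z=depth.ravel().astype(float)
    P=np.stack([q[:,0]*z,q[:,1]*z,z],1)
    R=T[:3,:3];t=T[:3,3]
    W=(P-t)@R
    W[z<=0]=np.nan
    return W.reshape(h,w,3)
def proj(n,pts):
    K,d,T=cam(n)
    return cv2.projectPoints(np.array(pts,float),cv2.Rodrigues(T[:3,:3])[0],T[:3,3],K,d)[0][:,0]
def grab(n,f=None):
    im,de=arm.grab_frame(n)
    if f: cv2.imwrite("pics/"+f,im[:,:,::-1]); 
    return im,de,cloud(n,de)
E
python3 - <<'E'
from h import *
s=arm.state(); print({k:np.round(v,3).tolist() for k,v in s.items()})
for n in("side","top"):
    im,de,W=grab(n,n+"0.png"); np.savez(n+"0.npz",im=im,W=W)
    K,d,T=cam(n); print(n,-T[:3,:3].T@T[:3,3], T[2,:3])
E
```

```text
{'clock': 0.0, 'joints': [1.18, 0.69, -0.195, 1.566, 0.157, 0.902, -0.215], 'joint_vel': [0.001, -0.0, -0.0, -0.001, -0.0, -0.001, 0.002], 'effort': [-0.001, -53.961, -1.267, -15.855, 0.009, 0.009, 0.0], 'position': [257.297, -568.911, 255.486], 'eef_rot': [[0.911, 0.412, -0.001], [0.412, -0.911, 0.002], [-0.0, -0.002, -1.0]], 'ft_force': [0.715, 0.66, -0.689], 'ft_torque': [0.04, 0.053, 0.04], 'opening': 85.362}
side [-308.08575051 -388.95240444 1195.14437619] [ 0.59875155  0.14331851 -0.78800786]
top [ 444.2928056  -207.94654541 1142.90692145] [ 0.06455034  0.03619749 -0.99725774]
```

View pics/side0.png

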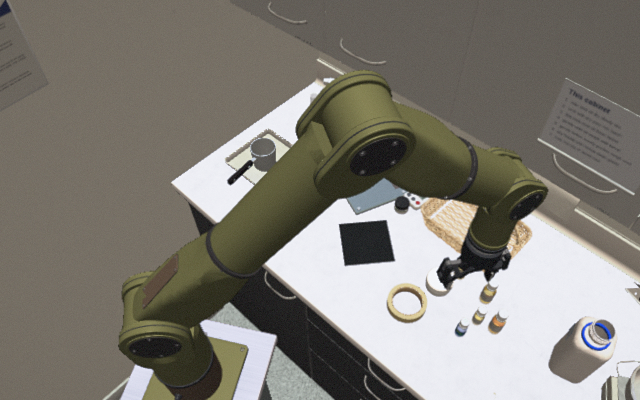

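View pics/top0.png

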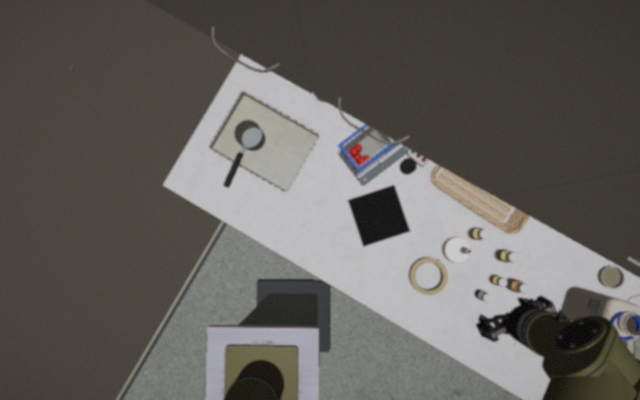

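The side view has the arm hiding the dispenser (base near 375,195). The top view shows the cup (250,133) with its handle toward (228,184), the hopper with red balls (355,152), the mat (379,215), the tape (427,275) and the jar's black lid (407,166).

```bash
python3 - <<'E'
from h import *
f=np.load("top0.npz"); W=f["W"]; im=f["im"]
for name,(u,v) in dict(cup=(250,133),hand=(228,184),hand2=(238,156),mat=(379,215),tape=(415,283),jar=(407,166),hop=(355,152),bench=(330,200),tray=(285,150),base=(368,180),col=(395,145)).items():
    print(name,np.round(W[v,u],0), im[v,u])
c=im[90:230,190:470]; cv2.imwrite("pics/t_crop.png",cv2.resize(c[:,:,::-1],None,fx=2.85,fy=2.85,interpolation=cv2.INTER_CUBIC))
# mat
i=im.astype(int)
m=(i.sum(2)<110)&(abs(W[...,2])<15); n,l,st,ce=cv2.connectedComponentsWithStats(m.astype(np.uint8))
for k in range(1,n):
    if st[k,4]>300:
        p=W[l==k]; r=cv2.minAreaRect(p[:,:2].astype(np.float32)); print(k,st[k],r,np.median(p[:,2]))
# height map of handle etc.
for lo,hi in((40,100),(15,60),(100,400)):
    m=(W[...,2]>lo)&(W[...,2]<hi)
    n,l,st,ce=cv2.connectedComponentsWithStats(m.astype(np.uint8))
    for k in range(1,n):
        if st[k,4]>60:
            p=W[l==k]; r=cv2.minAreaRect(p[:,:2].astype(np.float32)); print(lo,st[k].tolist(),np.round(np.median(p,0)),r)
E
```

```text
cup [708.  41.   6.] [146 150 154]
hand [553.  87.  65.] [42 40 40]
hand2 [630.  60.  68.] [44 40 41]
mat [ 471. -332.    3.] [24 26 26]
tape [ 283. -428.   22.] [167 153 125]
jar [ 607. -407.   34.] [33 34 35]
hop [ 617. -255.  197.] [173  46  43]
bench [ 513. -192.   -0.] [191 190 192]
tray [659. -61.  -0.] [169 169 159]
base [ 570. -300.   14.] [106 112 112]
col [ 670. -377.   16.] [ 99 103 107]
1 [ 351  187   56   57 2026] ((470.2623291015625, -330.56951904296875), (128.46258544921875, 128.94970703125), 18.326595306396484) 3.7948470889820634
40 [13, 54, 217, 346, 3962] [426. 378.  71.] ((438.7804260253906, 371.1180114746094), (7.429872989654541, 1098.5135498046875), 59.969276428222656)
40 [224, 119, 41, 69, 612] [655.  58.  69.] ((634.6361083984375, 41.63762664794922), (78.25870513916016, 194.25758361816406), 78.8895492553711)
40 [430, 164, 100, 70, 577] [ 470. -608.   66.] ((508.5108947753906, -584.1648559570312), (281.6346740722656, 73.05875396728516), 60.666690826416016)
40 [471, 228, 18, 12, 171] [ 420. -585.   79.] ((420.2493591308594, -589.970458984375), (26.629606246948242
[... 4074 characters left out ...]
651.3070678710938, -305.25469970703125), (79.79896545410156, 25.565980911254883), 67.88386535644531)
100 [338, 130, 66, 49, 1555] [ 616. -274.  191.] ((628.2367553710938, -292.163330078125), (87.14517211914062, 141.5372772216797), 34.308109283447266)
100 [582, 293, 58, 49, 1591] [ 242. -856.  176.] ((224.7305450439453, -877.4659423828125), (99.3185806274414, 90.33234405517578), 69.47123718261719)
100 [476, 296, 82, 48, 1343] [ 259. -535.  342.] ((268.4374694824219, -562.5931396484375), (53.772151947021484, 147.06178283691406), 28.737205505371094)
100 [223, 371, 56, 29, 1209] [ 62. -14. 172.] ((48.54016876220703, -4.927848815917969), (129.78433227539062, 67.73908996582031), 81.31925201416016)
```

View pics/t_crop.png

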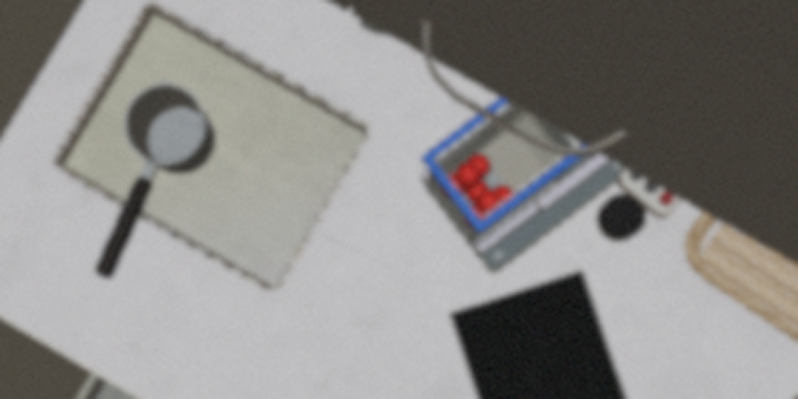

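```bash
python3 - <<'E'
from h import *
f=np.load("top0.npz"); W=f["W"]; im=f["im"]; i=im.astype(int)
sub=np.zeros(W.shape[:2],bool); sub[110:200,215:275]=1
# rim
m=sub&(W[...,2]>73)&(W[...,2]<90); p=W[m]; print("rim",len(p),np.median(p[:,2]))
c=cv2.minEnclosingCircle(p[:,:2].astype(np.float32)); print(c)
m=sub&(W[...,2]>60)&(W[...,2]<74)&(i.sum(2)<200); p=W[m]; print("handle",len(p),np.median(p,0)); r=cv2.minAreaRect(p[:,:2].astype(np.float32)); print(r)
mu=p[:,:2].mean(0);e=np.linalg.svd(p[:,:2]-mu)[2][0]; print(mu,e,np.degrees(np.arctan2(e[1],e[0]))); t=(p[:,:2]-mu)@e; print(t.min(),t.max())
# dispenser
b=(i[...,2]-i[...,0]>40); b[:, :300]=0;b[:,430:]=0;b[200:]=0
p=W[b]; print("blue",len(p),np.nanpercentile(p[:,2],[5,50,95])); q=p[(p[:,2]>250)&(p[:,2]<290)]; print(len(q),cv2.minAreaRect(q[:,:2].astype(np.float32)),np.median(q[:,2]))
for a in q[::8]: print(np.round(a),end=' ')
s2=np.zeros_like(sub); s2[120:190,325:410]=1
m=s2&(W[...,2]>9)&(W[...,2]<18); p=W[m]; print("\nbase",len(p)); print(cv2.minAreaRect(p[:,:2].astype(np.float32)))
r=i[...,0]-i[...,1]>60; r&=s2; print("balls",r.sum(),np.round(np.nanmedian(W[r],0)))
E
```

```text
rim 153 78.79622132963509
((647.7694702148438, 51.99693298339844), 86.75234985351562)
handle 182 [605.09625879  67.46400161  69.61257563]
((641.9241333007812, 65.57926940917969), (75.33035278320312, 179.043701171875), 53.932376861572266)
[617.09088417  65.8609835 ] [-0.96165225  0.27427168] 164.08138408359073
-115.08103672792348 71.5041523664041
blue 345 [230.51312242 275.71671953 278.6774368 ]
315 ((617.6466064453125, -272.4765625), (74.74533081054688, 94.57679748535156), 37.03061294555664) 275.864103171079
[ 662. -271.  276.] [ 658. -266.  277.] [ 651. -257.  277.] [ 647. -257.  274.] [ 642. -251.  276.] [ 638. -242.  275.] [ 633. -233.  279.] [ 631. -237.  278.] [ 627. -229.  276.] [ 622. -220.  277.] [ 620. -224.  277.] [ 617. -327.  277.] [ 615. -322.  279.] [ 614. -224.  275.] [ 612. -220.  273.] [ 611. -322.  278.] [ 609. -316.  276.] [ 607. -310.  275.] [ 605. -306.  273.] [ 602. -229.  278.] [ 600. -227.  277.] [ 601. -310.  273.] [ 598. -306.  274.] [ 596. -303.  275.] [ 594. -297.  274.] [ 591. -290.  276.] [ 589. -242.  277.] [ 587. -240.  279.] [ 585. -240.  278.] [ 585. -290.  275.] [ 582. -283.  277.] [ 580. -277.  277.] [ 578. -275.  277.] [ 576. -270.  274.] [ 574. -253.  277.] [ 572. -253.  275.] [ 569. -253.  278.] [ 569. -270.  275.] [ 566. -253.  270.] [ 563. -259.  276.] 
base 489
((612.6048583984375, -323.8707275390625), (100.17334747314453, 198.5430908203125), 10.04829216003418)
balls 201 [ 612. -261.  190.]
```

```bash
python3 - <<'E'
from h import *
from scipy.optimize import least_squares
f=np.load("top0.npz"); W=f["W"]; im=f["im"]; i=im.astype(int)
b=(i[...,2]-i[...,0]>40); b[:, :300]=0;b[:,430:]=0;b[200:]=0
p=W[b]; q=p[(p[:,2]>268)&(p[:,2]<283)][:,:2]
def rs(v):
    cx,cy,a,hx,hy=v; e=np.array([np.cos(a),np.sin(a)]);n=np.array([-e[1],e[0]])
    d=q-[cx,cy]; X=d@e;Y=d@n
    # dist to rect boundary, ignoring rear edge
    return np.minimum(abs(abs(Y)-hy),abs(X+hx))
s=least_squares(rs,[617,-272,np.radians(-54),40,38],loss='soft_l1'); v=s.x;print(v,np.degrees(v[2]),np.abs(s.fun).mean())
e=np.array([np.cos(v[2]),np.sin(v[2])]);n=np.array([-e[1],e[0]])
d=q-v[:2]; print("X",np.percentile(d@e,[0,2,98,100]),"Y",np.percentile(d@n,[0,2,98,100]))
F=v[:2]-v[3]*e; print("front mid(rim centreline)",F, "outlet", F+29*e, F+27*e)
# cup rim circle r fit
sub=np.zeros(W.shape[:2],bool); sub[115:150,230:268]=1
p=W[sub&(W[...,2]>74)&(W[...,2]<90)][:,:2]
s=least_squares(lambda v:np.hypot(*(p-v[:2]).T)-38.5,[705,43],loss='soft_l1',f_scale=2);print("cup",s.x,np.abs(s.fun).mean(),len(p))
h=np.zeros_like(sub);h[150:190,220:245]=1
p=W[h&(W[...,2]>60)&(W[...,2]<74)][:,:2]; mu=p.mean(0);e=np.linalg.svd(p-mu)[2][0];print("handle",len(p),mu,e,np.degrees(np.arctan2(e[1],e[0])),((p-mu)@e).min(),((p-mu)@e).max())
print(cv2.minAreaRect(p.astype(np.float32)))
# base plate edges
i2=np.zeros_like(sub);i2[120:190,325:410]=1
p=W[i2&(W[...,2]>9)&(W[...,2]<18)]
cv2.imwrite("pics/d_crop.png",cv2.resize(im[110:200,320:420,::-1],None,fx=6,fy=6,interpolation=cv2.INTER_CUBIC))
E
```

```text
[ 582.41846904 -225.65700034   -0.92485213  -14.20586535   33.98322936] -52.990123723962526 1.6977560823190396
X [ 11.30846996  11.62076105 100.10493607 105.89388031] Y [-37.43229857 -37.2421987   36.55705527  37.31372802]
front mid(rim centreline) [ 590.96972773 -237.00083502] outlet [ 608.42635539 -260.1582561 ] [ 607.22245003 -258.56119258]
cup [690.42743308  30.57029595] 0.9734594016127588 133
handle 247 [596.06575028  70.81507313] [-0.91654746  0.39992594] 156.42645120471153 -57.49627340358609 54.5486168950696
((598.0468139648438, 71.7562255859375), (17.713529586791992, 112.02469635009766), 66.8512954711914)
```

View pics/d_crop.png

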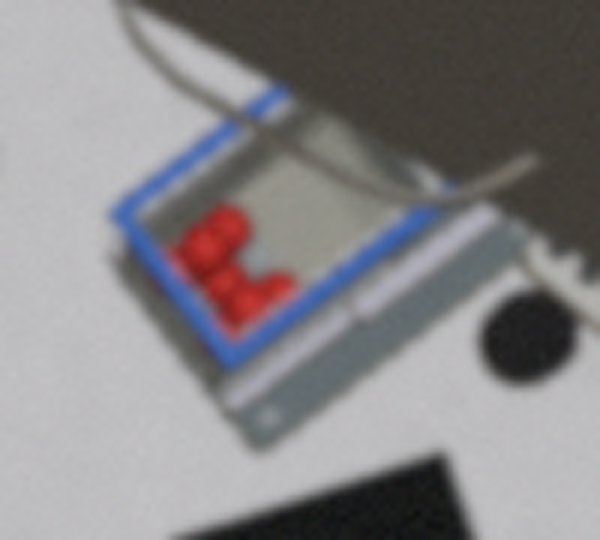

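>>> servo_tool(series="0.568 -0.448 0 -2.306 0.0854; 0.568 -0.448 0 -2.306 0.0854; 0.568 -0.448 0 -2.306 0.0854; 0.568 -0.448 0 -2.306 0.0854; 0.568 -0.448 0 -2.306 0.0854; 0.568 -0.448 0 -2.306 0.0854; 0.568 -0.448 0 -2.306 0.0854; 0.568 -0.448 0 -2.306 0.0854; 0.568 -0.448 0 -2.306 0.0854; 0.568 -0.448 0 -2.306 0.0854; 0.568 -0.448 0 -2.306 0.0854; 0.568 -0.448 0 -2.306 0.0854; 0.568 -0.448 0 -2.306 0.0854; 0.568 -0.448 0 -2.306 0.0854; 0.568 -0.448 0 -2.306 0.0854")

```text
clock: 1.98
position: [590.2, 71.9, 256.0]
eef_rot: [[-0.916, 0.401, -0.001], [0.401, 0.916, -0.001], [0.0, -0.001, -1.0]]
ft_force: [-0.4, -0.7, -0.2]
opening: 85.4
```

Arrived as planned. Now a side view, where the dispenser's front should be clear.

```bash
python3 - <<'E'
from h import *
im,de,W=grab("side","side1.png"); np.savez("side1.npz",im=im,W=W)
cv2.imwrite("pics/side1c.png",cv2.resize(im[100:300,220:480,::-1],None,fx=3,fy=3,interpolation=cv2.INTER_CUBIC))
print(np.round(arm.state()["joints"],2))
E
```

```text
[ 0.23  0.74 -0.78  1.64  0.6   1.01  0.41]
```

View pics/side1.png

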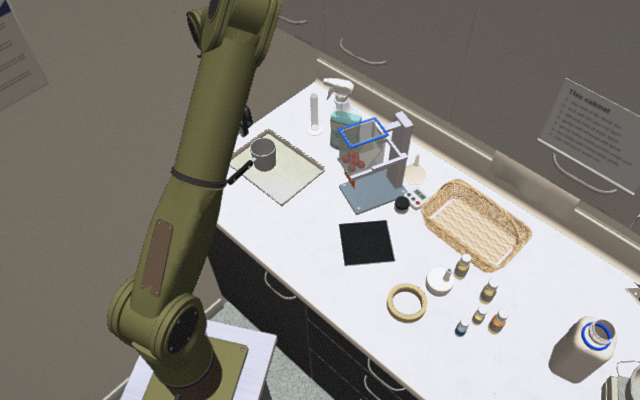

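View pics/side1c.png

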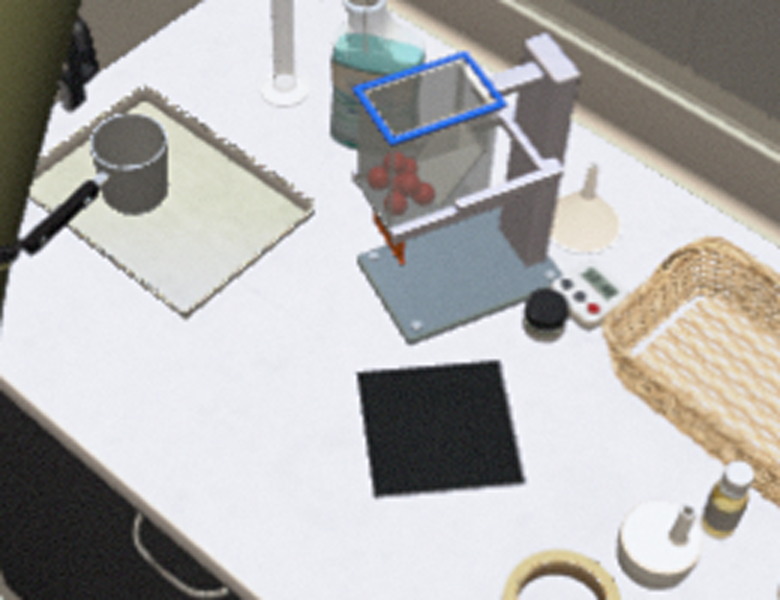

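The side view shows the cup, its handle, the hopper (balls at crop 400,185), the orange flap (390,240), the plate and the mat clearly. I'll measure the plate corners and the cup by ray-plane intersection.

```bash
cat >> h.py <<'E'
def ray(n,uv,z):
    K,d,T=cam(n); q=cv2.undistortPoints(np.array(uv,float).reshape(-1,1,2),K,d)[:,0]
    D=np.c_[q,np.ones(len(q))]@T[:3,:3]; C=-T[:3,:3].T@T[:3,3]
    return C+D*((z-C[2])/D[:,2])[:,None]
E
python3 - <<'E'
from h import *
c=lambda L:[(220+x/3-.33,100+y/3-.33) for x,y in L]
P=ray("side",c([(360,258),(411,337),(563,271)]),14); print("plate L,F,R\n",P.round(1))
for a,b in((0,1),(1,2)): d=P[b]-P[a]; print(np.linalg.norm(d),np.degrees(np.arctan2(d[1],d[0])))
t=np.load("top0.npz")["im"]
P2=ray("top",[(320+113/6,110+250/6),(320+262/6,110+450/6),(320+525/6,110+235/6)],14); print("top plate",P2.round(1))
for a,b in((0,1),(1,2)): d=P2[b]-P2[a]; print(np.linalg.norm(d),np.degrees(np.arctan2(d[1],d[0])))
M=ray("side",c([(357,373),(500,361),(524,482),(376,497)]),3); print("mat",M.round(1),M.mean(0))
for k in range(4): d=M[(k+1)%4]-M[k];print(np.linalg.norm(d).round(1),np.degrees(np.arctan2(d[1],d[0])).round(1))
f=np.load("side1.npz");W=f["W"];im=f["im"].astype(int)
from scipy.optimize import least_squares
sub=np.zeros(W.shape[:2],bool);sub[130:180,240:280]=1
p=W[sub&(W[...,2]>74)&(W[...,2]<88)][:,:2]
s=least_squares(lambda v:np.hypot(*(p-v[:2]).T)-38.5,[692,30],loss='soft_l1',f_scale=2);print("cup",s.x,np.abs(s.fun).mean(),len(p))
h=np.zeros_like(sub);h[155:190,222:254]=1
p=W[h&(im.sum(2)<150)&(W[...,2]>60)&(W[...,2]<78)][:,:2];mu=p.mean(0);e=np.linalg.svd(p-mu)[2][0];print("handle",len(p),mu,np.degrees(np.arctan2(e[1],e[0])),((p-mu)@e).min(),((p-mu)@e).max())
o=(im[...,0]-im[...,2]>90)&(im[...,1]<110); o[:, :340]=0;o[:,362:]=0;o[:175]=0;o[195:]=0
print("flap px",np.argwhere(o).mean(0),o.sum(),W[o][:12].round(0))
E
```

```text
plate L,F,R
 [[ 641.3 -218.9   14. ]
 [ 555.4 -286.9   14. ]
 [ 668.8 -420.9   14. ]]
109.52210992444017 -141.66265031425118
175.64820482381188 -49.752154632470784
top plate [[ 651.4 -217.4   14. ]
 [ 555.4 -288.    14. ]
 [ 657.8 -412.7   14. ]]
119.08210967380984 -143.6539682282164
161.34339257129733 -50.60568599367907
mat [[ 510.1 -243.1    3. ]
 [ 553.7 -375.1    3. ]
 [ 424.4 -416.3    3. ]
 [ 380.  -287.6    3. ]] [ 467.04118889 -330.51583128    3.        ]
139.0 -71.7
135.7 -162.3
136.2 109.0
137.5 18.9
cup [687.67921834  32.49504729] 1.9806557387622172 117
handle 132 [586.89210853  73.02389182] 155.96868952936893 -53.413855401091325 49.35272680715298
flap px [182.85714286 351.64285714] 14 [[ 610. -245.  101.]
 [ 597. -253.  105.]
 [ 588. -260.  105.]
 [ 582. -264.  113.]
 [ 578. -267.  119.]
 [ 586. -261.  104.]
 [ 585. -264.  105.]
 [ 580. -267.  112.]
 [ 587. -261.   98.]
 [ 582. -264.  105.]
 [ 580. -267.  107.]
 [ 582. -267.  100.]]
```

>>> servo_tool(series="0.003 0 0.06 0 0.0854; 0.003 0 0.12 0 0.0854; 0.003 0 0.16 0 0.0854; 0.003 0 0.185 0 0.0854; 0.003 0 0.19 0 0.0854; 0.003 0 0.19 0 0.0854; 0.003 0 0.19 0 0.06; 0.003 0 0.19 0 0.03; 0.003 0 0.19 0 0; 0.003 0 0.19 0 0; 0.003 0 0.19 0 0; 0.003 0 0.19 0 0; 0.003 0 0.19 0 0")

```text
clock: 3.65
position: [587.8, 74.1, 66.5]
eef_rot: [[-0.917, 0.399, 0.0], [0.399, 0.917, 0.0], [-0.0, 0.0, -1.0]]
ft_force: [-0.6, 0.5, 3.3]
opening: 15.2
```

>>> servo_tool(series="0 0 -0.02 0 0; 0 0 -0.05 0 0; 0 0 -0.08 0 0; 0 0 -0.1 0 0; 0 0 -0.1 0 0; 0 0 -0.1 0 0")

```text
clock: 4.4
position: [587.1, 73.5, 165.4]
eef_rot: [[-0.917, 0.399, -0.002], [0.399, 0.917, -0.001], [0.001, -0.002, -1.0]]
ft_force: [0.2, 0.2, -2.3]
opening: 15.2
```

```bash
python3 - <<'E'
from h import *
s=arm.state();print(s["position"],s["ft_force"],s["ft_torque"],s["opening"])
im,de,W=grab("side"); np.savez("side2.npz",im=im,W=W)
cv2.imwrite("pics/side2c.png",cv2.resize(im[80:240,220:420,::-1],None,fx=3.5,fy=3.5,interpolation=cv2.INTER_CUBIC))
im,de,W=grab("top"); np.savez("top2.npz",im=im,W=W)
cv2.imwrite("pics/top2c.png",cv2.resize(im[90:230,190:350,::-1],None,fx=3.5,fy=3.5,interpolation=cv2.INTER_CUBIC))
E
```

```text
[587.06984745  73.48599298 165.41985462] [ 0.18535375  0.17514462 -2.32118743] [0.0786117  0.1934495  0.02573183] 15.228269778121529
```

View pics/side2c.png

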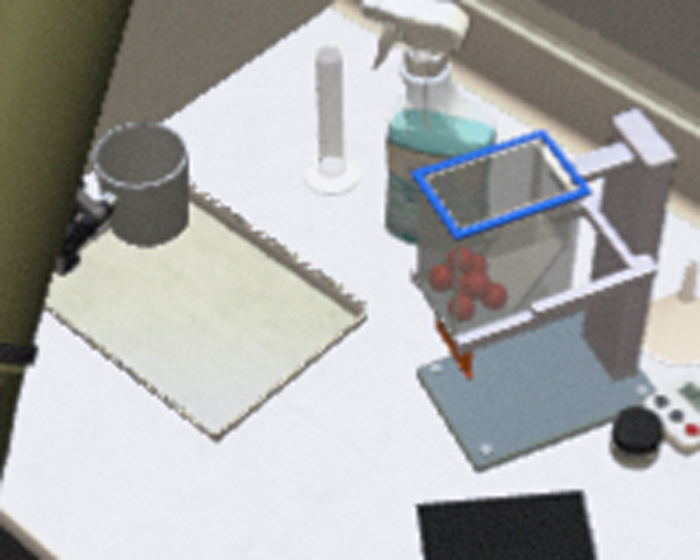

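View pics/top2c.png

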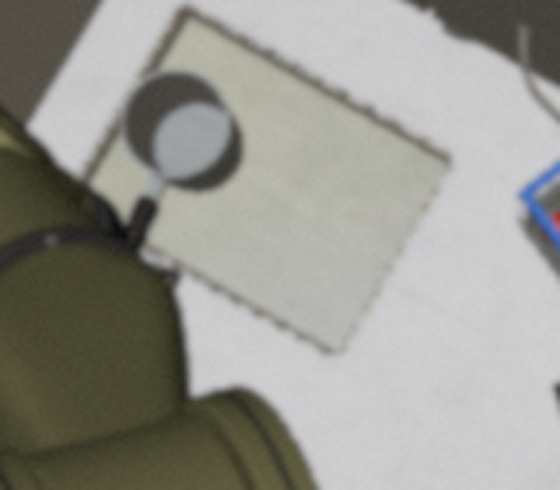

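The cup is lifted and hangs level (side crop 145,180; top crop 185,130). Next I measure its rim tilt and its offset from the TCP.

```bash
cat >> h.py <<'E'
from scipy.optimize import least_squares
def rim(W,c0,zr,zt=10,rr=60):
    """rim circle + plane fit: points near zr within rr of c0"""
    d=np.hypot(W[...,0]-c0[0],W[...,1]-c0[1])
    p=W[(d<rr)&(abs(W[...,2]-zr)<zt)]
    s=least_squares(lambda v:np.hypot(*(p[:,:2]-v[:2]).T)-38.5,c0,loss='soft_l1',f_scale=2)
    k=abs(s.fun)<4; q=p[k]
    A=np.c_[q[:,:2]-s.x,np.ones(len(q))]; co=np.linalg.lstsq(A,q[:,2],rcond=None)[0]
    return s.x,co,len(q),np.abs(s.fun[k]).mean()
E
python3 - <<'E'
from h import *
for n,z0,c0 in(("top0",80,(690,30)),("side1",80,(690,30)),("top2",179,(690,30)),("side2",179,(690,30))):
    c,co,k,e=rim(np.load(n+".npz")["W"],c0,z0); print(n,c.round(1),co.round(3),k,e.round(2))
E
```

```text
top0 [689.9  30.6] [ 2.0000e-03 -1.0000e-02  7.8238e+01] 158 1.04
side1 [687.8  32.4] [-1.100e-02  4.000e-03  7.666e+01] 151 1.47
top2 [688.5  28.9] [-1.80000e-02 -7.00000e-03  1.76426e+02] 193 1.08
side2 [686.1  30.5] [ 6.00000e-03 -6.00000e-03  1.75149e+02] 164 1.29
```

>>> servo_tool(series="0.003 -0.02 0 0.05 0; 0.008 -0.05 0.005 0.13 0; 0.013 -0.085 0.012 0.22 0; 0.018 -0.12 0.02 0.31 0; 0.023 -0.15 0.03 0.4 0; 0.027 -0.175 0.038 0.46 0; 0.03 -0.19 0.042 0.5 0; 0.0304 -0.196 0.042 0.504 0; 0.0304 -0.196 0.042 0.504 0; 0.0304 -0.196 0.042 0.504 0")

```text
clock: 5.75
position: [482.6, -92.4, 124.6]
eef_rot: [[-0.611, 0.791, 0.002], [0.791, 0.611, 0.001], [-0.0, 0.002, -1.0]]
ft_force: [1.1, 0.5, -2.4]
opening: 15.2
```

```bash
python3 - <<'E'
from h import *
s=arm.state();print(s["position"],s["ft_force"],s["eef_rot"])
for n in("side","top"):
    im,de,W=grab(n); np.savez(n+"3.npz",im=im,W=W)
    print(n,[np.round(x,2) for x in rim(W,(548,-181),135)])
    cv2.imwrite("pics/%s3c.png"%n,cv2.resize(im[80:240,260:460,::-1],None,fx=3.5,fy=3.5,interpolation=cv2.INTER_CUBIC))
E
```

```text
[482.62229691 -92.38175601 124.59194425] [ 1.10502461  0.52150358 -2.41501029] [[-6.11344879e-01  7.91362430e-01  1.71537771e-03]
 [ 7.91364260e-01  6.11344008e-01  1.05406779e-03]
 [-2.14536233e-04  2.00188756e-03 -9.99997973e-01]]
side [array([ 548.3 , -178.91]), array([-1.0000e-02,  0.0000e+00,  1.3285e+02]), np.int64(217), np.float64(1.39)]
top [array([ 550.56, -179.94]), array([-4.0000e-02, -1.0000e-02,  1.3662e+02]), np.int64(146), np.float64(1.08)]
```

View pics/side3c.png

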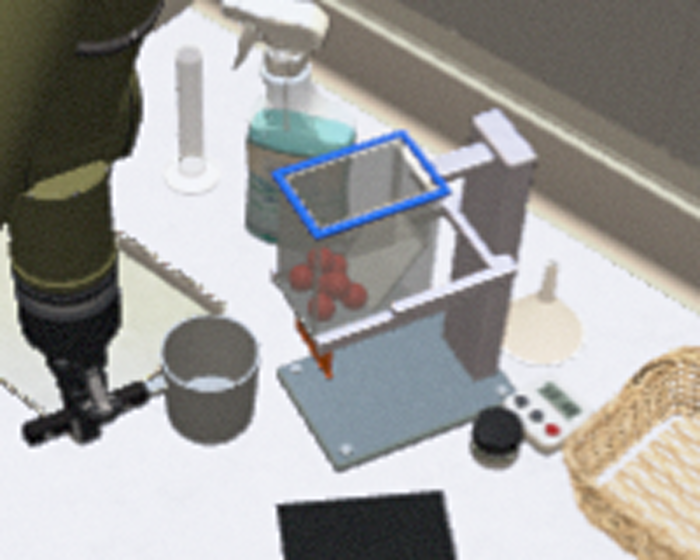

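View pics/top3c.png

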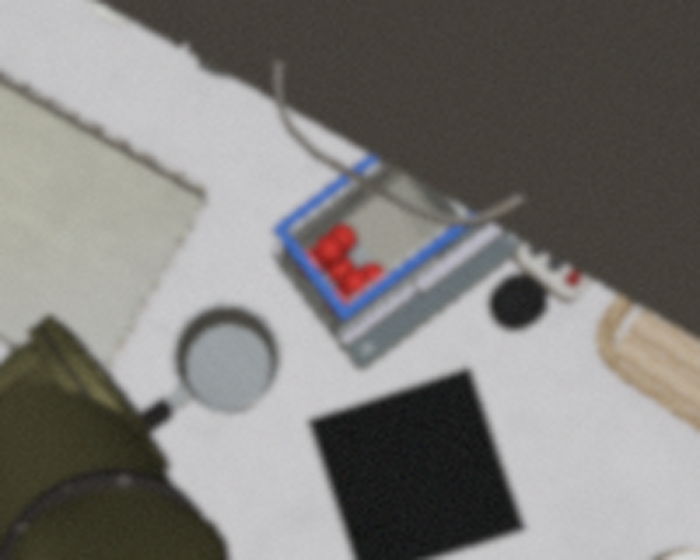

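>>> servo_tool(series="-0.01 -0.001 0 0 0; -0.025 -0.0015 0 0 0; -0.04 -0.0015 0 0 0; -0.045 -0.0015 0 0 0; -0.045 -0.0015 0 0 0")

```text
clock: 6.48
position: [507.9, -130.4, 124.2]
eef_rot: [[-0.609, 0.793, 0.0], [0.793, 0.609, 0.0], [0.0, 0.0, -1.0]]
ft_force: [0.7, -0.3, -1.7]
opening: 15.3
```

```bash
python3 - <<'E'
from h import *
s=arm.state();print(s["position"],s["ft_force"],s["ft_torque"])
for n in("side",):
    im,de,W=grab(n); np.savez(n+"4.npz",im=im,W=W)
    print(n,[np.round(x,2) for x in rim(W,(577,-218),135)])
    cv2.imwrite("pics/%s4c.png"%n,cv2.resize(im[80:240,260:460,::-1],None,fx=3.5,fy=3.5,interpolation=cv2.INTER_CUBIC))
E
```

```text
[ 507.89634554 -130.35762567  124.21210482] [ 0.72259085 -0.25064287 -1.73658227] [ 0.17592141  0.12007425 -0.01057271]
side [array([ 573.61, -217.29]), array([-2.0000e-02,  3.0000e-02,  1.3265e+02]), np.int64(183), np.float64(1.36)]
```

View pics/side4c.png

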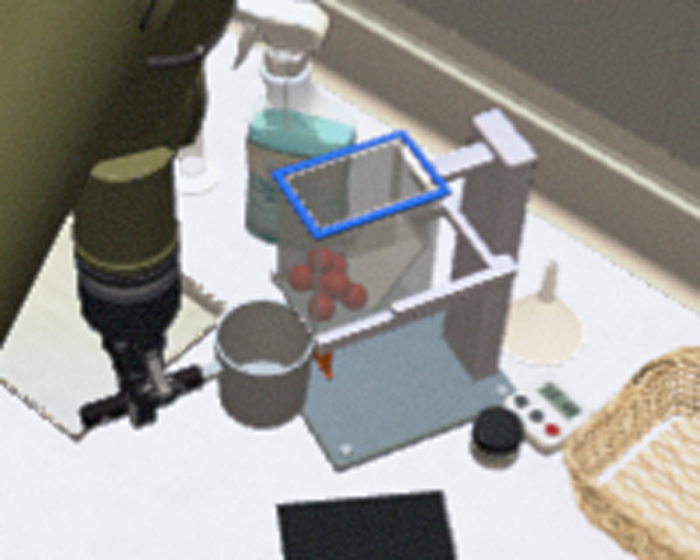

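The cup's far rim (crop 310,345) is just short of the flap, and the hopper is ahead of it. Now the push.

>>> servo_tool(series="-0.006 0 0 0 0; -0.012 0 0 0 0; -0.018 0 0 0 0; -0.024 0 0 0 0; -0.03 0 0 0 0; -0.036 0 0 0 0; -0.042 0 0 0 0; -0.047 0 0 0 0; -0.05 0 0 0 0; -0.05 0 0 0 0; -0.05 0 0 0 0")

```text
clock: 7.9
position: [538.2, -169.5, 124.3]
eef_rot: [[-0.61, 0.792, -0.0], [0.792, 0.61, 0.0], [0.0, -0.0, -1.0]]
ft_force: [-2.5, 3.9, -2.3]
opening: 15.3
```

```bash
cat > look.py <<'E'
from h import *
import sys
k=sys.argv[1]; c0=(float(sys.argv[2]),float(sys.argv[3]))
s=arm.state();e=np.array([.607,-.795]);print(s["position"],s["ft_force"],"along",s["ft_force"][:2]@e,s["ft_torque"])
L=[]
for n in("side","top"):
    im,de,W=grab(n); np.savez(n+k+".npz",im=im,W=W)
    try: print(n,[np.round(x,2) for x in rim(W,c0,float(sys.argv[4]))])
    except Exception as x: print(x)
    L.append(cv2.resize(im[100:230,290:420,::-1],None,fx=3,fy=3,interpolation=cv2.INTER_CUBIC))
cv2.imwrite("pics/look%s.png"%k,np.hstack(L))
E
python3 look.py 5 605 -255 137
```

```text
[ 538.20571098 -169.51352884  124.27282559] [-2.53557447  3.88175755 -2.30937678] along -4.625090954116861 [1.00044524 0.60479204 0.07074822]
side [array([ 603.63, -257.24]), array([1.0000e-02, 1.0000e-02, 1.3326e+02]), np.int64(91), np.float64(1.29)]
top [array([ 606.63, -257.68]), array([-3.0000e-02,  5.0000e-02,  1.3446e+02]), np.int64(43), np.float64(0.84)]
```

View pics/look5.png

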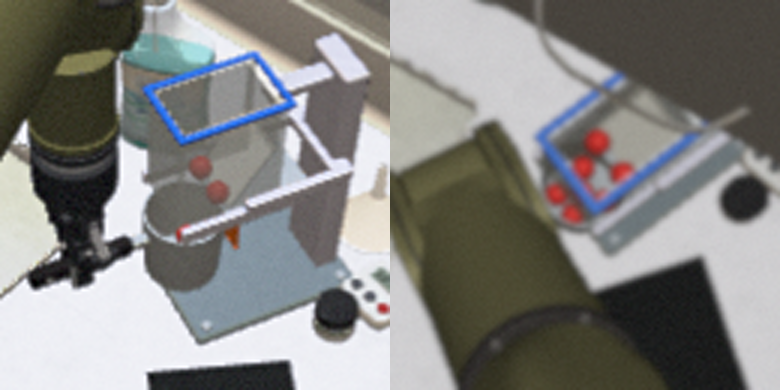

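The cup has reached the outlet with about 4.6 N of push. Two balls still show in the hopper (200,167 and 217,190), with others falling (182,232). I'll push a little more and wait.

>>> servo_tool(series="-0.002 0 0 0 0; -0.003 0 0 0 0; -0.003 0 0 0 0; -0.003 0 0 0 0")

```text
clock: 8.5
position: [540.1, -172.1, 124.2]
eef_rot: [[-0.61, 0.792, -0.0], [0.792, 0.61, -0.0], [0.0, -0.0, -1.0]]
ft_force: [-0.6, 2.8, -4.0]
opening: 14.8
```

```bash
python3 look.py 6 607 -258 137
```

```text
[ 540.11085366 -172.08102129  124.24919194] [-0.61981073  2.806306   -4.02555255] along -2.607238381276504 [0.98576132 0.59265097 0.05218401]
side [array([ 605.24, -259.82]), array([ 3.0000e-02, -4.0000e-02,  1.3439e+02]), np.int64(82), np.float64(1.3)]
top [array([ 608.28, -260.36]), array([-4.0000e-02,  4.0000e-02,  1.3403e+02]), np.int64(40), np.float64(0.86)]
```

View pics/look6.png

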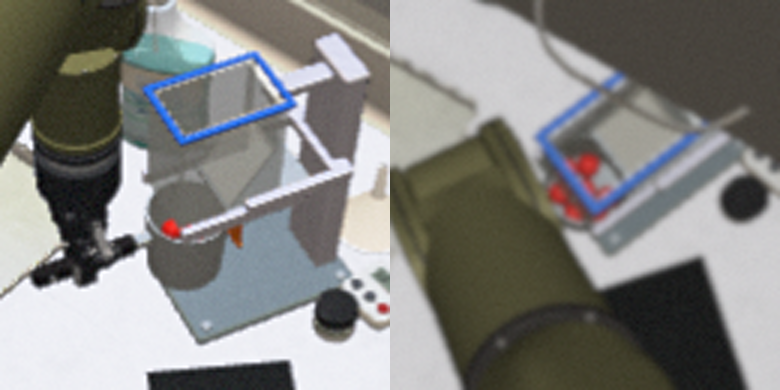

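```bash
cat > balls.py <<'E'
from h import *
import sys
k=sys.argv[1]; fresh=len(sys.argv)>2; L=[]
for n in("side","top"):
    if fresh:
        im,de,W=grab(n); np.savez(n+k+".npz",im=im,W=W)
    else: f=np.load(n+k+".npz"); im=f["im"];W=f["W"]
    i=im.astype(int); r=(i[...,0]-i[...,1]>60)&(i[...,0]-i[...,2]>60)&(i[...,1]<90)
    r[:,:230]=0;r[:, 430:]=0;r[:100]=0;r[270:]=0
    m,l,st,ce=cv2.connectedComponentsWithStats(r.astype(np.uint8))
    for j in range(1,m):
        if st[j,4]>4: w=W[l==j]; print(n,st[j].tolist(),ce[j].round(1),np.nanmedian(w,0).round(0),np.nanpercentile(w[:,2],[5,95]).round(0))
    ys,xs=np.nonzero(r); cy,cx=int(np.median(ys)),int(np.median(xs))
    L.append(cv2.resize(im[cy-25:cy+25,cx-25:cx+25,::-1],None,fx=8,fy=8,interpolation=cv2.INTER_CUBIC))
s=arm.state();print(s["clock"],s["ft_force"])
cv2.imwrite("pics/balls%s.png"%k,np.hstack(L))
E
python3 balls.py 6; python3 balls.py 7 n
```

```text
side [344, 173, 6, 6, 28] [346.5 175.8] [ 618. -242.   92.] [86. 98.]
side [366, 176, 4, 6, 12] [368. 178.] [ 612. -305.  105.] [ 99. 115.]
side [416, 202, 3, 2, 5] [417.2 202.4] [ 625. -454.   19.] [16. 20.]
top [350, 151, 10, 13, 58] [355.1 155.4] [ 629. -260.   84.] [77. 92.]
top [343, 162, 11, 11, 53] [347.8 166.9] [ 597. -241.   86.] [ 80. 170.]
8.6 [-2.58186971  3.11845514 -4.76782139]
side [344, 173, 6, 6, 29] [346.4 175.8] [ 618. -241.   92.] [ 86. 100.]
side [366, 176, 4, 5, 10] [367.9 178.1] [ 612. -305.  103.] [ 97. 116.]
side [416, 202, 3, 2, 5] [417.2 202.4] [ 626. -454.   19.] [18. 20.]
top [350, 151, 10, 13, 60] [355.2 155.6] [ 629. -261.   85.] [76. 93.]
top [343, 162, 11, 11, 53] [347.8 166.9] [ 597. -241.   85.] [ 78. 171.]
8.7 [-1.63354298  3.31412629 -3.7570821 ]
```

View pics/balls7.png

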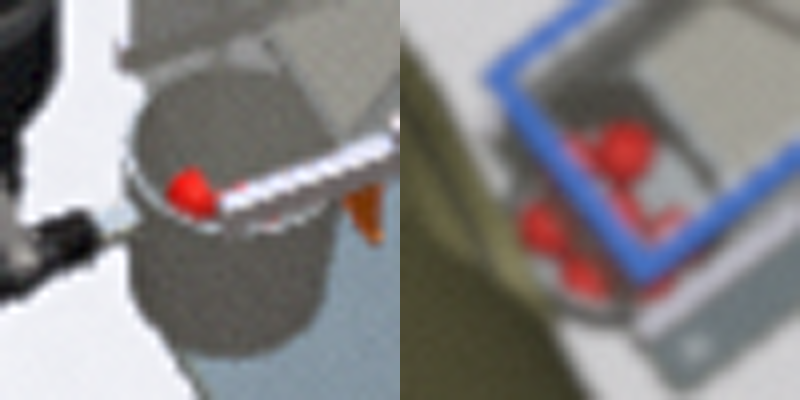

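All the balls lie on the cup's floor: the ball tops are at z of about 90, and the floor is at 66. To be sure the shutter is right open, I'll push gently on to the stop.

>>> servo_tool(series="-0.001 0 0 0 0; -0.002 0 0 0 0; -0.002 0 0 0 0; -0.002 0 0 0 0")

```text
clock: 9.2
position: [541.4, -173.7, 124.3]
eef_rot: [[-0.61, 0.792, -0.0], [0.792, 0.61, -0.0], [-0.0, -0.0, -1.0]]
ft_force: [-1.8, 3.7, -4.7]
opening: 15.0
```

```bash
python3 - <<'E'
from h import *
e=np.array([.607,-.795])
for k in range(3):
    s=arm.state();print(s["clock"],np.round(s["position"],1),"along",s["ft_force"][:2]@e,s["ft_torque"].round(2) if hasattr(s["ft_torque"],'round') else s["ft_torque"])
E
```

```text
9.2 [ 541.4 -173.7  124.3] along -4.099379078906138 [1.03 0.68 0.03]
9.2 [ 541.4 -173.7  124.3] along -4.099379078906138 [1.03 0.68 0.03]
9.2 [ 541.4 -173.7  124.3] along -4.099379078906138 [1.03 0.68 0.03]
```

>>> servo_tool(series="-0.001 0 0 0 0; -0.002 0 0 0 0; -0.002 0 0 0 0; -0.002 0 0 0 0")

```text
clock: 9.7
position: [541.7, -174.2, 124.1]
eef_rot: [[-0.611, 0.792, -0.002], [0.792, 0.611, 0.001], [0.002, -0.001, -1.0]]
ft_force: [-4.7, 6.0, -2.8]
opening: 14.7
```

>>> servo_tool(series="-0.001 0 0 0 0; -0.002 0 0 0 0; -0.002 0 0 0 0; -0.002 0 0 0 0")

```text
clock: 10.2
position: [541.7, -174.3, 123.9]
eef_rot: [[-0.611, 0.791, -0.004], [0.791, 0.611, 0.003], [0.005, -0.002, -1.0]]
ft_force: [-6.1, 8.7, -2.9]
opening: 15.0
```

```bash
python3 look.py 8 611 -262 137; python3 balls.py 8
```

```text
[ 541.6810245  -174.3247896   123.86206408] [-6.05725296  8.68127554 -2.93767867] along -10.578366600949726 [ 1.81015317  1.40610678 -0.00867878]
side [array([ 607.11, -261.68]), array([2.0000e-02, 1.0000e-02, 1.3357e+02]), np.int64(77), np.float64(1.19)]
top [array([ 609.75, -261.93]), array([-8.0000e-02, -3.0000e-02,  1.3387e+02]), np.int64(22), np.float64(0.96)]
side [345, 173, 5, 6, 21] [347.  175.5] [ 619. -243.   92.] [87. 99.]
side [368, 176, 3, 5, 11] [368.8 177.9] [ 613. -307.  103.] [101. 115.]
side [416, 202, 3, 2, 5] [417.2 202.4] [ 624. -455.   18.] [16. 21.]
top [350, 151, 11, 14, 77] [355.6 156.1] [ 628. -263.   85.] [79. 95.]
top [345, 162, 4, 5, 15] [346.5 164.1] [ 602. -236.   86.] [ 83. 288.]
top [349, 168, 5, 4, 14] [350.6 169.7] [ 589. -248.   85.] [ 80. 165.]
10.3 [-6.17159503  9.79276772 -2.83721448]
```

View pics/look8.png

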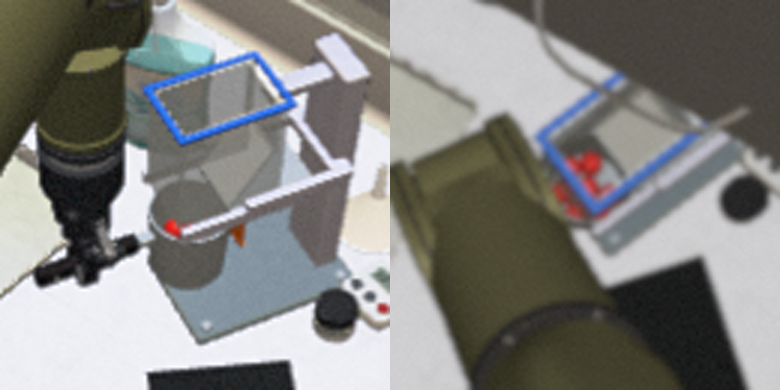

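The force rose to about 10 N with the cup no longer advancing, so the shutter is at its stop. The hopper is empty. Drawing straight back.

>>> servo_tool(series="0.004 0 0 0 0; 0.01 0 0 0 0; 0.018 0 0 0 0; 0.027 0 0 0 0; 0.037 0 0 0 0; 0.048 0 0 0 0; 0.06 0 0 0 0; 0.072 0 0 0 0; 0.084 0 0 0 0; 0.096 0 0 0 0; 0.106 0 0 0 0; 0.114 0 0 0 0; 0.119 0 0 0 0; 0.12 0 0 0 0; 0.12 0 0 0 0; 0.12 0 0 0 0")

```text
clock: 12.3
position: [470.9, -82.1, 124.3]
eef_rot: [[-0.609, 0.793, 0.0], [0.793, 0.609, -0.0], [-0.0, 0.0, -1.0]]
ft_force: [0.5, 0.7, -2.4]
opening: 15.0
```

```bash
python3 look.py 9 538 -170 137; python3 balls.py 9
```

```text
[470.8540718  -82.08999184 124.26064488] [ 0.53179641  0.65553849 -2.39874834] along -0.1983526820254441 [ 0.18928901  0.12763592 -0.0002591 ]
side [array([ 535.57, -169.4 ]), array([0.0000e+00, 1.0000e-02, 1.3325e+02]), np.int64(183), np.float64(1.22)]
top [array([ 538.49, -170.36]), array([-3.0000e-02, -0.0000e+00,  1.3589e+02]), np.int64(141), np.float64(1.03)]
side [351, 182, 3, 5, 10] [352.3 183.4] [ 582. -266.  107.] [ 99. 116.]
side [308, 186, 14, 8, 80] [314.2 189.3] [ 553. -161.   88.] [76. 96.]
side [416, 202, 3, 2, 5] [417.2 202.4] [ 623. -454.   21.] [16. 24.]
top [310, 177, 23, 23, 313] [320.2 188.9] [ 535. -167.   86.] [80. 97.]
12.4 [ 1.08481096 -0.34333346 -1.82474932]
```

View pics/look9.png

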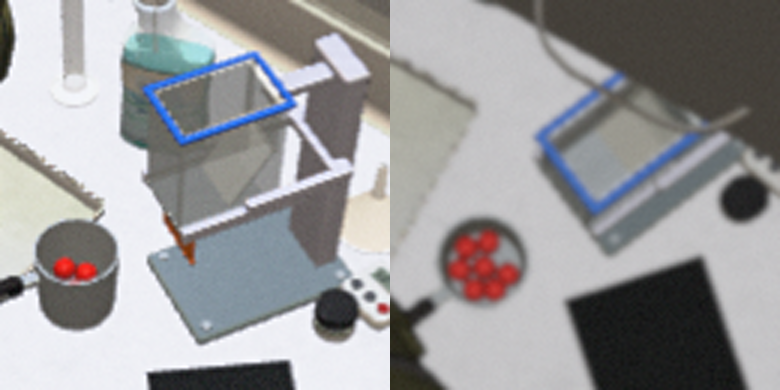

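View pics/balls9.png

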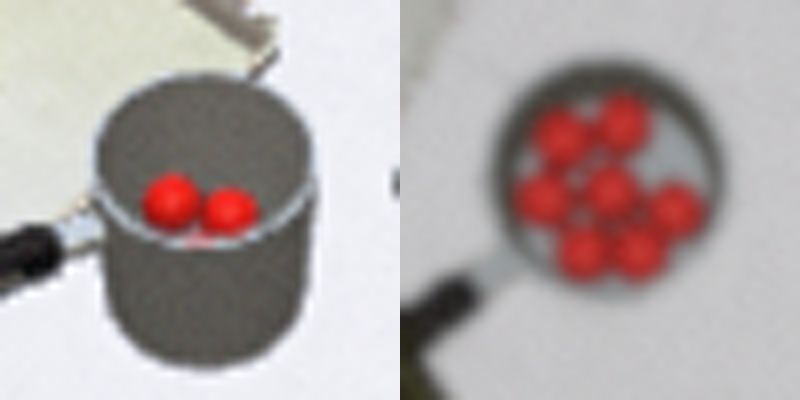

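Seven balls are in the cup (top crop), and the flap is back at its starting pixel (352,183 now, 352,183 before), so the shutter is shut. Carrying the cup over the mat.

>>> servo_tool(series="-0.002 -0.004 0 0 0; -0.006 -0.011 0 0 0; -0.012 -0.021 0 0 0; -0.02 -0.035 0 0 0; -0.028 -0.05 0 0 0; -0.037 -0.066 0 0 0; -0.046 -0.082 0 0 0; -0.055 -0.098 0 0 0; -0.064 -0.114 0.004 0 0; -0.072 -0.128 0.01 0 0; -0.078 -0.139 0.018 0 0; -0.083 -0.147 0.026 0 0; -0.0855 -0.151 0.034 0 0; -0.0856 -0.152 0.04 0 0; -0.0856 -0.152 0.044 0 0; -0.0856 -0.152 0.046 0 0; -0.0856 -0.152 0.046 0 0; -0.0856 -0.152 0.046 0 0")

```text
clock: 14.65
position: [402.6, -242.3, 78.5]
eef_rot: [[-0.61, 0.792, 0.0], [0.792, 0.61, -0.0], [-0.0, 0.0, -1.0]]
ft_force: [-0.1, 0.1, -3.1]
opening: 15.2
```

```bash
sed -i 's/100:230,290:420/130:260,290:420/' look.py; python3 look.py 10 469 -331 91; python3 balls.py 10
```

```text
[ 402.59458294 -242.25368675   78.48740667] [-0.14594892  0.08693737 -3.07059646] along -0.15770620300001095 [0.17719456 0.07638622 0.03275973]
side [array([ 467.63, -329.63]), array([-1.000e-02, -0.000e+00,  8.767e+01]), np.int64(193), np.float64(1.31)]
top [array([ 470.86, -329.82]), array([-1.000e-02,  2.000e-02,  9.025e+01]), np.int64(136), np.float64(1.03)]
side [351, 182, 3, 5, 9] [352.4 183.6] [ 580. -267.  107.] [100. 114.]
side [416, 202, 3, 2, 5] [417.2 202.4] [ 624. -455.   19.] [16. 21.]
side [359, 225, 15, 10, 97] [366.  229.3] [ 484. -325.   39.] [31. 46.]
top [368, 204, 24, 22, 312] [379.1 215. ] [ 470. -328.   40.] [31. 48.]
14.75 [ 0.41133119  0.20827424 -1.8133869 ]
```

View pics/look10.png

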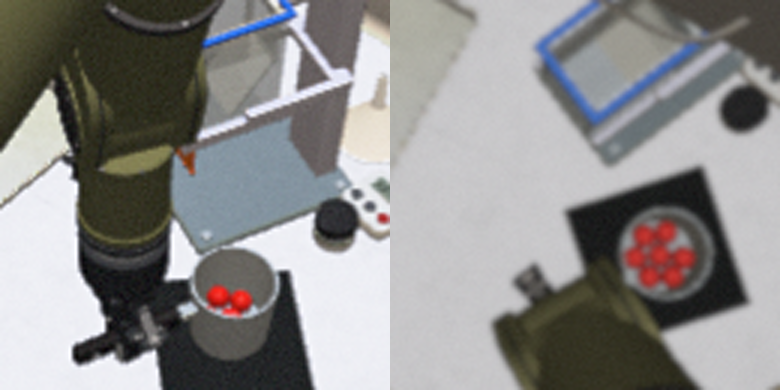

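The cup is centred over the mat. Lowering slowly until it touches.

>>> servo_tool(series="0 0 0.003 0 0; 0 0 0.006 0 0; 0 0 0.008 0 0; 0 0 0.0095 0 0; 0 0 0.0105 0 0; 0 0 0.011 0 0; 0 0 0.011 0 0; 0 0 0.011 0 0")

```text
clock: 15.75
position: [402.3, -242.0, 67.7]
eef_rot: [[-0.61, 0.792, 0.0], [0.792, 0.61, -0.0], [-0.0, 0.0, -1.0]]
ft_force: [-2.3, 1.8, 5.6]
opening: 14.9
```

Contact: Fz went from about -2.5 to +5.6 N. Releasing.

>>> servo_tool(series="0 0 -0.0005 0 0.02; 0 0 -0.0005 0 0.03; 0 0 -0.0005 0 0.05; 0 0 -0.0005 0 0.07; 0 0 -0.0005 0 0.0854; 0 0 -0.0005 0 0.0854; 0 0 -0.0005 0 0.0854; 0 0 -0.0005 0 0.0854")

```text
clock: 16.75
position: [402.4, -242.4, 67.8]
eef_rot: [[-0.61, 0.792, 0.0], [0.792, 0.61, -0.0], [-0.0, -0.0, -1.0]]
ft_force: [-0.0, -0.0, 0.3]
opening: 85.6
```

>>> servo_tool(series="0 0 -0.01 0 0.0854; 0 0 -0.04 0 0.0854; 0 0 -0.08 0 0.0854; 0.02 0 -0.12 0 0.0854; 0.05 0 -0.15 0 0.0854; 0.05 0 -0.15 0 0.0854; 0.05 0 -0.15 0 0.0854; 0.05 0 -0.15 0 0.0854")

```text
clock: 17.75
position: [372.0, -203.2, 217.2]
eef_rot: [[-0.609, 0.793, -0.001], [0.793, 0.609, 0.0], [0.001, -0.0, -1.0]]
ft_force: [-0.5, 0.3, 0.0]
opening: 85.5
```

```bash
python3 look.py 11 469 -331 81; python3 balls.py 11; python3 - <<'E'
from h import *
W=np.load("top11.npz")["W"]
print("jar",W[166,407],"tape")
m=np.zeros(W.shape[:2],bool);m[240:310,395:460]=1
p=W[m&(W[...,2]>15)&(W[...,2]<35)][:,:2];m0=np.load("top0.npz")["W"];q=m0[m&(m0[...,2]>15)&(m0[...,2]<35)][:,:2];print(np.mean(p,0),np.mean(q,0))
E
```

```text
[ 371.97088816 -203.20849356  217.16279747] [-0.50112969  0.28260824  0.023419  ] along -0.5288592718227236 [ 0.02154443 -0.04089694 -0.02465695]
side [array([ 467.2 , -329.15]), array([-0.  ,  0.  , 78.03]), np.int64(195), np.float64(1.28)]
top [array([ 470.32, -329.26]), array([0.000e+00, 3.000e-02, 8.056e+01]), np.int64(135), np.float64(1.01)]
side [351, 182, 3, 5, 10] [352.3 183.4] [ 582. -266.  107.] [103. 115.]
side [416, 202, 3, 2, 5] [417.2 202.4] [ 626. -455.   18.] [16. 20.]
side [359, 227, 15, 10, 101] [365.9 231.5] [ 483. -326.   28.] [21. 36.]
top [368, 204, 23, 22, 296] [378.9 215.2] [ 469. -329.   30.] [23. 38.]
17.85 [ 0.19943434  0.03162118 -0.15658401]
jar [ 606.65019636 -407.16447891   33.97518465] tape
[ 307.0291424  -467.55888818] [ 307.26293751 -467.07954272]
```

View pics/look11.png

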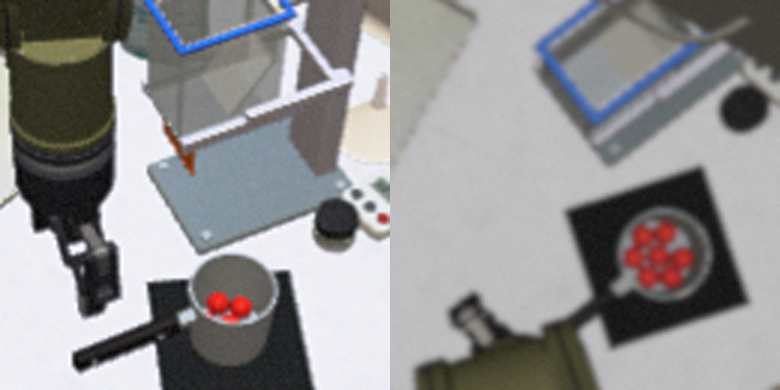

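The cup stands upright and centred on the mat with all seven balls in it. The gripper is clear, the flap is shut, and the tape and jar haven't moved.

```bash
python3 -c "
from cell import arm
print(arm.finish_job())"
```

```text
the job is handed in; nothing more can be done
None
```

The job is done and handed in at about 18 s of the 50 s allowed. I picked the cup up by its handle and pushed the flap right back to its stop. All seven balls dropped into the cup. I then drew it back, stood it on the mat and let go.

What the last checks showed:
- **Shutter:** the push force rose to about 10 N with the cup no longer advancing, so the shutter was fully open. After I drew back, the flap was at the same pixel as at the start, so it is shut.
- **Balls:** the top view shows seven in the cup, all on its floor, and none left in the hopper.
- **Cup:** it stands upright, its rim level within 2° and at the height expected on the mat. It is within about 1.5 mm of the mat's centre by both cameras, with the gripper clear.
- **Bystanders:** the jar and tape measure the same as before, within about 0.5 mm.

The two cameras disagreed by 2–3 mm on absolute positions, about what the stated calibration allows. I checked the pouring and placing positions within each camera separately. No check failed.

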